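Build up the classroom robot car on the green mat

TASK

Get the robot car ready on the green mat: first set the white car chassis on the middle of the green mat, its red bumper towards the arrow's head and square to the mat; then put the black battery pack in the outline on the deck behind the grey bridge and the blue controller in the outline in front of the bridge, and last lay the yellow light bar along the top of the bridge, centred between them. Set each part squarely and leave the orange spare pack where it is.

Things in the scene. Friction and masses are not known exactly. Their poses are not given: they have to be found in the camera images.
- mat_green: Green build mat, fixed to the table, 170 x 130 x 4 mm thick, with a white border and a white arrow; origin at the centre of its underside (table level; its top is 4 mm higher); x runs along the arrow towards its head, z up. The chassis's target. Its place and yaw vary.
- mat_blue: Blue mat of the same size and markings, belonging to another pupil, with a screwdriver lying on it; fixed; origin and axes as for the green mat. Not a target.
- chassis: White loose car, ~0.3 kg, 4 fixed black wheels (to y = +-47 mm, 36 mm high). Origin under its centre at wheel bottoms; x to its red bumper (ends at 74 mm), z up; starts within 1 rad of the green mat's x. Deck 130 (x) by 64 mm, top z = 40. Grey bridge at its centre, 22 (x) by 40 mm, z 40 to 66: lift the car by its front and rear faces. Outlines 40 x 52 mm at x = -40 (black) and +40 (blue).
- pack: Black battery pack with a grey label, loose box 36 mm along its x, 48 mm along its y, 24 mm high; origin at the centre of its underside, z up. In the rear (black) outline, 48 mm side across the car (either way round), its origin is at (-40, 0, 40) mm in the chassis frame, 11 mm clear of the bridge; so grip it across its 48 mm.
- controller: Blue controller box with a green circuit board and black sockets on top, loose box 36 mm along its x, 48 mm along its y, 22 mm high (25 mm over the sockets); origin at the centre of its underside, z up. In the front (blue) outline, 48 mm side across the car (either way round), its origin is at (40, 0, 40) mm in the chassis frame; so grip it across its 48 mm.
- lightbar: Yellow light bar with two red domes on top, loose box 20 mm along its x, 50 mm along its y, 22 mm high (28 mm over the domes); origin at the centre of its underside, z up. On the bridge, 50 mm side across the car (either way round), its origin is at (0, 0, 66) mm in the chassis frame. Gripped by its 50 mm ends, the fingers stay clear of the other parts.
- spare_pack: Orange spare battery pack with a white label, loose box 36 mm along its x, 48 mm along its y, 24 mm high; origin at the centre of its underside, z up. To be left alone.

How it is judged:
By the outcome, as a careful person would: the job done as asked, in the order asked, and still so for the second after the job is handed in, with the robot touching nothing.
It also fails if it takes over 104 s, if anything falls off the work surface, if the arm or the gripper's body presses on something with over 40 N, if the wrist force passes 120 N, or if a joint passes its speed limit or range.

ROBOT

A 6-joint arm with a two-finger parallel gripper is mounted at the origin on the work surface. World frame = base frame: x ahead of the robot, y to its left, z up, the work surface at z = 0. Lengths are in m, angles in rad, forces in N, time in s.
With the tool pointing down it reaches from about 0.25 to 0.775 m from the base axis. Payload 4 kg.
Tool frame: the origin (TCP) lies midway between the tips of the shut fingers; the grasp point (between the pads) lies 19 mm behind it; z points along the fingers, y is the direction in which the jaws open and shut (so a half turn about z gives the same grasp; the last joint's range is limited). The gripper opens to 94 mm and grips with 3 to 60 N. Pads are 16 mm wide; open, the fingers measure 119 mm over their backs; the gripper's body (75 mm by 177 mm) begins 78 mm behind the grasp point.
Start: joints at [1.192, 0.087, 1.371, -0, 1.684, -0.103], TCP at [0.15, 0.529, 0.206] pointing down, gripper open.
Joint ranges: [-3.1, 3.1], [-0.76, 2.03], [0.27, 2.55], [-1.08, 4.22], [0.17, 2.65], [-2.57, 2.57]. Speed limits (rad/s): [2.79, 2.79, 3.14, 3.14, 3.14, 3.14].

INTERFACE

Orientations are given as [roll, pitch, yaw] about the fixed x, y, z axes, in that order (R = Rz(yaw) Ry(pitch) Rx(roll)).
In Python, from bench import robot, cams gives the robot as it stands.
- The arm moves only by the tool step_arm, never from a script. Its argument "plan" is a list that holds one entry, the list of rows, each a list of 5 numbers: the shift along the world's x, y, z in mm, then the turn about the world's z in rad, then the opening in per cent of the stroke, from 0 (shut) to 100 (fully open). In form: [[[tx, ty, tz, turn, fingers], ...]]. A call has 1 to 8 rows; each row is the pose to reach, as a shift and turn from the pose commanded when the call began; what a row does not reach only later rows make up. A row lasts 1/12 s, in which the tool goes at most 41.7 mm and 7.16 degrees, less where a joint would pass 70% of its speed; a pose out of reach is approached as far as the arm can. A call with a gripper value outside its range is refused whole. The fingers move at their own pace and stop on an object; the grip force is fixed at half the most. Time passes only in rows, so rows that repeat a pose let the fingers close. It gives the time, the measured TCP pose, the force and the opening at its end, in the units of the state.
- robot.get_obs(): the state, without advancing time (a new reading comes with each control period).
- cams.snapshot(name): name is "scene" or "top" or "wrist"; returns a dict with "frame" (384x512x3 uint8, red, green, blue), "camera_matrix" (3x3 intrinsics, pixels), "origin" and "attitude" of the camera in the world; the wrist camera has in their place "T_tool_cam" (4x4, takes a point from camera to tool coordinates, whose origin is the TCP and whose axes are the flange's). Camera axes: x right, y down, z forward; pixel columns grow to the right and rows downward; lengths in m; the calibration is good to about 2 mm. The wrist camera is an equidistant fisheye: a pixel r from the principal point sees the ray r / f radians off the axis. A picture is of the moment at which its call begins: read the wrist's pose just before it. There is no depth.
- robot.close_job(): hands the job in, once; it reports no verdict.
The state is a dict: "time": time; "joint_positions": joint angles; "qvel": joint speeds; "joint_torque": joint torques, N m; "tool_pos": TCP position; "ee_rot": TCP orientation; "wrist_force": force on the tool from outside, world axes, zero at the start; "wrist_torque": the same for the moment, N m; "width": finger opening in m.
Only numpy, scipy, OpenCV 4.12 (cv2) and the standard library are available. Lean on these libraries where they do the work, as an engineer would, in place of code of your own. Each camera call takes 0.05 s, during which the arm holds its last target. There are 200 camera calls.

## Working session

There is one attempt and no reset: what is moved stays moved. The work goes in short steps, Python scripts to look and compute and a tool call to move; the robot and the scene stay as the last step left them, time stands still between calls to the robot, and variables do not carry over. Pictures are saved under pics/ and viewed, about 12 in all and at most 16, crops included, and the job is handed in when it is done.

Besides the shell and the picture viewer there is one more tool, called as name(argument=value, ...) on one line, values as JSON. step_arm: Moves the arm, as the interface text tells. Its arguments: {"type":"object","properties":{"plan":{"type":"array"}},"required":["plan"]}

```bash
ls; mkdir -p pics
python3 - <<'E'
from bench import robot,cams
import cv2,pickle
o=robot.get_obs();print(o)
d={}
for n in("top","scene"):
    s=cams.snapshot(n);d[n]=s
    cv2.imwrite(f"pics/{n}0.png",s["frame"][:,:,::-1])
    print(n,s["camera_matrix"],s["origin"],s["attitude"])
s=cams.snapshot("wrist");d["wrist"]=s
print(s["camera_matrix"],s["T_tool_cam"])
pickle.dump(d,open("s0.pkl","wb"))
E
```

```text
pics
{'time': 0.0, 'joint_positions': array([ 1.19188776e+00,  8.79459076e-02,  1.37225965e+00,  6.97137037e-06,
        1.68357962e+00, -1.03089288e-01]), 'qvel': array([ 0.000378  , -0.00090082, -0.00076221, -0.00153677,  0.00018164,
        0.00060653]), 'joint_torque': array([-1.56780137e-03, -3.40171087e+01, -3.02427471e+01,  7.15288217e-02,
        3.29885725e-02, -1.67800613e-04]), 'tool_pos': array([0.14957702, 0.52870037, 0.20430641]), 'ee_rot': array([-3.13941249e+00, -2.32516982e-04,  2.86577390e+00]), 'wrist_force': array([ 0.3938758 , -0.01567099, -0.12440659]), 'wrist_torque': array([0.04266264, 0.0305119 , 0.03604836]), 'width': 0.09376568237035857}
top [[351.38409228   0.         253.04427205]
 [  0.         351.38409228 192.37834527]
 [  0.           0.           1.        ]] [0.49475168 0.00306038 0.84135129] [-3.05506661  0.01056165 -1.58172844]
scene [[360.45042979   0.         254.63286229]
 [  0.         360.45042979 192.48225473]
 [  0.           0.           1.        ]] [1.05969413 0.43527683 0.7199657 ] [-2.37150313  0.01119019  2.29440067]
[[297.31863964   0.         256.19432648]
 [  0.         297.31863964 193.03328227]
 [  0.           0.           1.        ]] [[-1.97904685e-04 -9.66825617e-01 -2.55437247e-01  7.33945750e-02]
 [ 9.99999928e-01 -2.73763711e-04  2.61422710e-04 -1.33211243e-03]
 [-3.22679622e-04 -2.55437177e-01  9.66825602e-01 -1.79141406e-01]
 [ 0.00000000e+00  0.00000000e+00  0.00000000e+00  1.00000000e+00]]
```

View pics/top0.png

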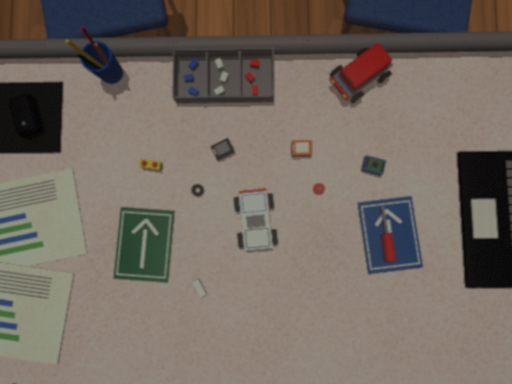

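View pics/scene0.png

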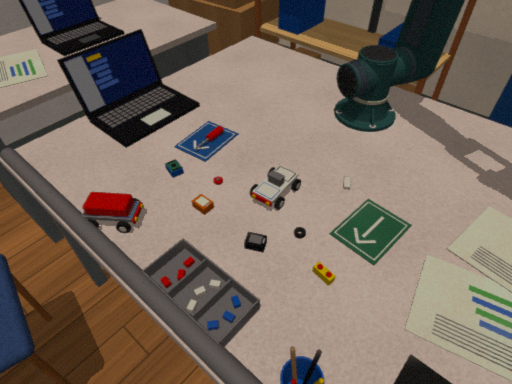

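The top view (image up is +x, left is +y) shows the green mat at (144,245), the car at (256,220) with its red bumper up, and the light bar at (151,165). The pack is at (222,149), the spare at (301,149) and the controller at (374,166). The scene view agrees.

```bash
cat > h.py <<'E'
import numpy as np,cv2
from scipy.spatial.transform import Rotation as Ro
def campose(s,obs=None):
    if "T_tool_cam" in s:
        T=np.eye(4);T[:3,:3]=Ro.from_euler('xyz',obs["ee_rot"]).as_matrix();T[:3,3]=obs["tool_pos"]
        T=T@s["T_tool_cam"];return T[:3,:3],T[:3,3]
    return Ro.from_euler('xyz',s["attitude"]).as_matrix(),np.array(s["origin"])
def cast(s,px,z,obs=None):
    """pixels (N,2) -> world points on plane z"""
    R,o=campose(s,obs);K=s["camera_matrix"]
    p=np.atleast_2d(np.asarray(px,float));u=(p-K[:2,2])/K[0,0]
    if "T_tool_cam" in s:
        r=np.linalg.norm(u,axis=1,keepdims=True)+1e-12
        d=np.hstack([u/r*np.sin(r),np.cos(r)])
    else: d=np.hstack([u,np.ones((len(u),1))])
    d=d@R.T
    return o+d*((z-o[2])/d[:,2:])
def rect(s,mask,z,obs=None,n=1,near=None):
    """largest contour(s) of mask, cast to plane z, min-area rect: centre mm, sizes mm, yaw of long side"""
    cs,_=cv2.findContours(mask.astype(np.uint8),cv2.RETR_EXTERNAL,cv2.CHAIN_APPROX_NONE)
    out=[]
    for c in sorted(cs,key=cv2.contourArea)[::-1][:n]:
        q=c[:,0,:]; w=cast(s,q,z,obs)[:,:2]*1000
        (cx,cy),(a,b),t=cv2.minAreaRect(w.astype(np.float32))
        t=np.radians(t)
        if b>a:a,b,t=b,a,t+np.pi/2
        t=(t+np.pi/2)%np.pi-np.pi/2
        out.append((np.round(q.mean(0)),cv2.contourArea(c),round(cx,1),round(cy,1),round(a,1),round(b,1),round(t,4)))
    return out
def hsv(s): return cv2.cvtColor(s["frame"],cv2.COLOR_RGB2HSV)
def box(m,x0,y0,x1,y1):
    k=np.zeros(m.shape[:2],bool);k[y0:y1,x0:x1]=1;return m&k
E
python3 - <<'E'
from h import *;import pickle
d=pickle.load(open("s0.pkl","rb"));s=d["top"];H=hsv(s);h,S,V=[H[...,i].astype(int) for i in range(3)]
for (x,y) in [(144,275),(151,165),(222,149),(301,149),(374,166),(256,222),(256,204),(253,191),(225,170),(240,204)]: print((x,y),H[y,x])
def show(n,m,z,k=1):
    for r in rect(s,m,z,n=k):print(n,*r)
gm=box((h>50)&(h<85)&(S>100),105,200,185,290)
show("mat",gm,.004)
show("bar",box((h>20)&(h<35)&(S>130),130,150,170,180),.022)
show("pack",box(V<75,205,135,240,165),.024)
show("spare",box((h<15)&(S>130),285,135,318,163),.024)
show("ctrl",box((h>60)&(h<125)&(S>90),355,150,392,180),.022)
show("bumper",box(((h<8)|(h>172))&(S>110),235,180,275,198),.03)
show("bridge",box((V<130),246,212,266,230),.066)
show("wheels",box((V<60),228,185,282,255),.018,5)
ar=box((S<60)&(V>120),125,212,165,272)
show("arrow",ar,.004,2)
E
```

```text
(144, 275) [ 54  38 106]
(151, 165) [ 22 177 141]
(222, 149) [11 30 92]
(301, 149) [ 33  33 148]
(374, 166) [39 36 49]
(256, 222) [15 27 94]
(256, 204) [ 38  21 148]
(253, 191) [  3 113 136]
(225, 170) [ 17  37 145]
(240, 204) [ 30  14 125]
mat [127. 255.] 182.0 419.2 304.7 71.1 40.5 -0.0798
bar [149. 164.] 63.5 635.6 254.0 50.0 18.9 1.4335
pack [223. 148.] 98.0 669.0 81.7 42.4 36.5 -1.1136
spare [304. 150.] 46.0 668.7 -103.6 45.2 32.6 -1.4869
ctrl [364. 168.] 0.5 619.7 -249.5 3.3 1.7 0.7533
bumper [252. 190.] 10.5 570.3 12.1 58.4 3.9 -1.4826
bridge [256. 222.] 245.5 497.8 5.8 41.8 32.9 1.5616
wheels [274. 236.] 25.0 462.8 -36.9 30.3 7.2 0.0846
wheels [236. 204.] 22.5 539.3 50.4 28.9 6.4 0.1171
wheels [240. 240.] 22.0 455.5 42.5 27.7 4.7 -0.0075
wheels [270. 201.] 20.0 545.6 -29.7 28.5 5.8 0.1086
arrow [145. 226.] 84.0 490.4 268.7 59.9 33.5 1.4744
arrow [143. 248.] 74.0 437.4 272.9 87.0 7.1 -0.0806
```

step_arm(plan=[[[295,-259,0,-1.2,100],[295,-259,0,-1.2,100],[295,-259,0,-1.2,100],[295,-259,0,-1.2,100],[295,-259,0,-1.2,100],[295,-259,0,-1.2,100],[295,-259,0,-1.2,100],[295,-259,0,-1.2,100]]])

```text
time: 0.82
tool_pos: [0.4013, 0.3076, 0.2053]
ee_rot: [-3.141, -0.0, 1.86]
wrist_force: [0.3, 0.4, -0.4]
width: 0.0941
```

step_arm(plan=[[[44,-50,0,-0.2,100],[44,-50,0,-0.2,100],[44,-50,0,-0.2,100],[44,-50,0,-0.2,100],[44,-50,0,-0.2,100]]])

```text
time: 1.23
tool_pos: [0.4437, 0.2598, 0.2052]
ee_rot: [-3.141, -0.0, 1.667]
wrist_force: [-0.2, 0.1, 0.0]
width: 0.0938
```

```bash
cat >> h.py <<'E'
def grab(n):
    from bench import robot,cams
    import pickle
    o=robot.get_obs();s=cams.snapshot("wrist");pickle.dump((s,o),open(n+".pkl","wb"))
    cv2.imwrite(f"pics/{n}.png",s["frame"][:,:,::-1]);print(o["time"],o["tool_pos"].round(4),o["ee_rot"].round(4));return s,o
E
python3 -c "
from h import *;grab('w1')"
```

```text
1.2333 [0.4437 0.2598 0.2052] [-3.1406e+00 -5.0000e-04  1.6670e+00]
```

View pics/w1.png

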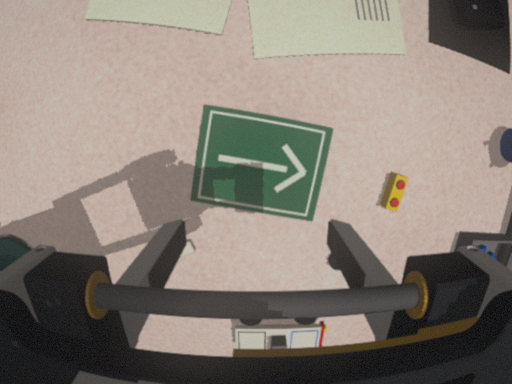

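The wrist view shows the mat with corners near (205,107), (332,127), (313,220) and (192,202). The light bar is at (397,192), and the car is mostly hidden by the gripper at the bottom.

```bash
cat >> h.py <<'E'
def chans(s): H=hsv(s).astype(int);return H[...,0],H[...,1],H[...,2]
def fill(m,k=7): return cv2.morphologyEx(m.astype(np.uint8),cv2.MORPH_CLOSE,np.ones((k,k)))
E
python3 - <<'E'
from h import *;import pickle
s,o=pickle.load(open("w1.pkl","rb"));h,S,V=chans(s)
m=fill(box((h>55)&(h<90)&(S>90),180,95,345,235))
print(m.sum());print(rect(s,m,.004,o))
# corner fit via quad approx
c=max(cv2.findContours(m,0,1)[0],key=cv2.contourArea)
w=(cast(s,c[:,0],.004,o)[:,:2]*1000).astype(np.float32)
q=cv2.approxPolyDP(w[:,None],15,True)[:,0];print(q)
a=box((S<110)&(V>120),215,140,312,200)
print(rect(s,a,.004,o,2))
b=box((h>20)&(h<35)&(S>130),375,165,415,220);print(rect(s,b,.022,o))
E
```

```text
2333
[(array([258., 161.]), 1776.0, 447.8, 277.5, 118.9, 90.9, np.float64(-0.5175))]
[[381.44293 281.07465]
 [384.10007 261.4616 ]
 [414.10132 265.4818 ]
 [390.68927 280.5326 ]
 [482.17972 276.09216]
 [452.22852 262.47446]
 [457.95752 219.42235]
 [487.98346 227.88583]
 [466.93994 235.54709]
 [493.73053 267.98325]
 [476.67606 313.41248]
 [445.28702 319.16153]]
[(array([290., 170.]), 463.5, 476.9, 269.5, 49.9, 49.7, np.float64(-0.8987)), (array([252., 163.]), 439.0, 437.3, 271.9, 92.4, 10.4, np.float64(-0.0827))]
[(array([395., 192.]), 240.5, 634.6, 256.1, 48.9, 21.4, np.float64(1.4233))]
```

Run:
```python
from h import *;import pickle
s,o=pickle.load(open("w1.pkl","rb"));f=s["frame"].astype(int)
print([tuple(f[y,x]) for x,y in [(220,125),(250,180),(200,108),(320,200),(230,190),(150,100),(212,130)]])
m=box((f[...,1]-f[...,0]>8),180,95,345,230)
m=fill(m,9)
for r in rect(s,m,.004,o,2):print(r)
c=max(cv2.findContours(m,0,1)[0],key=cv2.contourArea)
w=(cast(s,c[:,0],.004,o)[:,:2]*1000).astype(np.float32)
q=cv2.approxPolyDP(w[:,None],15,True)[:,0];print(q,q.mean(0))
```

```text
[(np.int64(76), np.int64(104), np.int64(82)), (np.int64(53), np.int64(76), np.int64(60)), (np.int64(196), np.int64(176), np.int64(166)), (np.int64(193), np.int64(176), np.int64(166)), (np.int64(69), np.int64(102), np.int64(77)), (np.int64(196), np.int64(178), np.int64(168)), (np.int64(73), np.int64(103), np.int64(80))]
(array([259., 162.]), 12054.0, 447.3, 271.3, 168.5, 128.3, np.float64(-0.0823))
[[370.21094 341.33032]
 [359.26498 215.31622]
 [524.9464  201.20816]
 [535.91187 327.12335]] [447.58356 271.2445 ]
```

step_arm(plan=[[[54,-280,-40,0,100],[54,-280,-40,0,100],[54,-280,-40,0,100],[54,-280,-40,0,100],[54,-280,-40,0,100],[54,-280,-40,0,100],[54,-280,-40,0,100],[54,-280,-40,0,100]]])

```text
time: 1.95
tool_pos: [0.4981, -0.025, 0.1641]
ee_rot: [-3.14, 0.003, 1.662]
wrist_force: [-0.3, 0.1, -1.1]
width: 0.0942
```

```bash
python3 -c "
from h import *;grab('w2')"
```

```text
1.95 [ 0.4981 -0.025   0.1641] [-3.1396e+00  2.7000e-03  1.6616e+00]
```

View pics/w2.png

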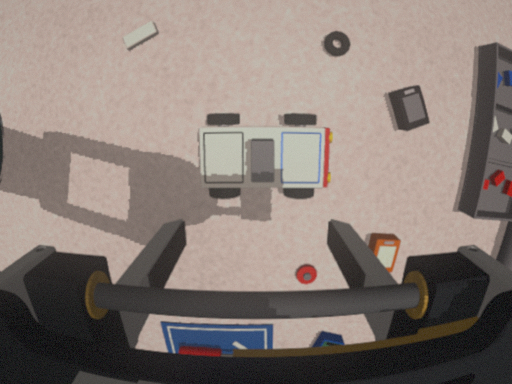

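The car lies along the image with its bumper to the right. Its deck runs from about (201,127) to (328,188), with the bridge at (262,160). The pack is at (408,107).

```bash
cat > car.py <<'E'
from h import *;import pickle
def car(n,x0,y0,x1,y1,dz=0.,bt=100):
    s,o=pickle.load(open(n+".pkl","rb"));h,S,V=chans(s);f=s["frame"].astype(int)
    m=fill(box((f[...,1]-f[...,0]>-2)&(V>70)|(V<110)&(S<50),x0,y0,x1,y1),5)
    m=cv2.morphologyEx(m,cv2.MORPH_OPEN,np.ones((25,25)))
    print("deck",*rect(s,m,.04+dz,o))
    w=cv2.morphologyEx(box((V<bt),x0+30,y0+8,x1-30,y1-8).astype(np.uint8),cv2.MORPH_OPEN,np.ones((9,9)))
    print("bridge",*rect(s,w,.066+dz,o))
    b=box((h>95)&(h<125)&(S>70),x0,y0,x1,y1)
    print("blue",*rect(s,b,.04+dz,o))
    r=box(((h<8)|(h>170))&(S>130),x0,y0,x1+10,y1);print("bumper",*rect(s,r,.03+dz,o))
E
python3 - <<'E'
from car import *
car("w2",195,122,332,193)
s,o=pickle.load(open("w2.pkl","rb"));h,S,V=chans(s)
print("pack",*rect(s,fill(box((V<75),380,75,440,140),9),.024,o))
f=s["frame"];print(f[180:200,300].tolist()[::2], f[160,255:262].tolist(),f[160,200:203].tolist())
E
```

```text
deck (array([299., 156.]), 2991.0, 538.7, 8.9, 74.0, 50.7, np.float64(-1.457))
bridge (array([266., 177.]), 80.0, 506.1, -9.2, 9.6, 7.8, np.float64(0.0927))
blue (array([281., 150.]), 3.0, 520.5, 14.5, 36.3, 1.0, np.float64(-1.4675))
bumper (array([326., 157.]), 131.5, 570.8, 11.2, 63.6, 4.1, np.float64(-1.4772))
pack (array([409., 108.]), 1106.0, 666.2, 81.0, 46.2, 42.1, np.float64(-1.1296))
[[191, 192, 181], [120, 133, 155], [182, 183, 174], [189, 188, 175], [98, 95, 90], [69, 67, 63], [75, 72, 70], [74, 68, 64], [74, 72, 68], [105, 98, 94]] [[122, 112, 111], [121, 114, 113], [123, 118, 114], [120, 113, 113], [124, 117, 113], [122, 118, 114], [122, 117, 114]] [[166, 160, 151], [189, 189, 176], [187, 187, 175]]
```

```bash
cat > car.py <<'E'
from h import *;import pickle
def car(n,x0,y0,x1,y1,dz=0.):
    """box = tight-ish pixel box around the deck"""
    s,o=pickle.load(open(n+".pkl","rb"));h,S,V=chans(s);f=s["frame"].astype(int)
    m=fill(box((f[...,1]-f[...,0]>-4)&(V>120),x0,y0,x1,y1),41)
    m=cv2.morphologyEx(m,cv2.MORPH_OPEN,np.ones((15,15)))
    print("deck",*rect(s,m,.04+dz,o))
    w=cv2.morphologyEx(box((V<150),x0+47,y0+7,x1-47,y1-7).astype(np.uint8),cv2.MORPH_OPEN,np.ones((9,9)))
    print("bridge",*rect(s,w,.066+dz,o))
    b=fill(box((f[...,2]-f[...,0]>15),x0,y0,x1,y1),5)
    print("blue",*rect(s,b,.04+dz,o))
    r=box(((h<8)|(h>170))&(S>130),x0,y0,x1+10,y1);print("bumper",*rect(s,r,.03+dz,o))
E
python3 - <<'E'
from car import *
car("w2",195,122,332,193)
E
```

```text
deck (array([264., 154.]), 6244.5, 500.7, 5.4, 128.4, 62.3, np.float64(0.0911))
bridge (array([261., 165.]), 1378.0, 501.0, 4.6, 44.1, 38.4, np.float64(-1.4786))
blue (array([301., 157.]), 215.0, 540.9, 9.1, 53.9, 42.7, np.float64(-1.4722))
bumper (array([326., 157.]), 131.5, 570.8, 11.2, 63.6, 4.1, np.float64(-1.4772))
```

step_arm(plan=[[[3,26,-40,0,100],[3,26,-80,0,100],[3,26,-90,0,100],[3,26,-90,0,100],[3,26,-90,0,100]]])

```text
time: 2.42
tool_pos: [0.5007, 0.0075, 0.0754]
ee_rot: [-3.14, -0.001, 1.669]
wrist_force: [1.5, 0.4, 0.0]
width: 0.0941
```

step_arm(plan=[[[0,-2,-15,-0.006,100],[0,-2,-31,-0.006,100],[0,-2,-31,-0.006,100],[0,-2,-31,-0.006,20],[0,-2,-31,-0.006,0],[0,-2,-31,-0.006,0],[0,-2,-31,-0.006,0],[0,-2,-31,-0.006,0]]])

```text
time: 3.08
tool_pos: [0.502, 0.0033, 0.0455]
ee_rot: [3.14, 0.0, 1.66]
wrist_force: [-1.1, -0.6, 0.2]
width: 0.0639
```

step_arm(plan=[[[0,0,0,0,0],[0,0,0,0,0],[0,0,0,0,0],[0,0,0,0,0]]])

```text
time: 3.42
tool_pos: [0.5012, 0.0033, 0.0444]
ee_rot: [-3.141, -0.0, 1.66]
wrist_force: [0.5, 1.1, -0.5]
width: 0.0377
```

step_arm(plan=[[[0,0,0,0,0],[0,0,0,0,0],[0,0,0,0,0],[0,0,0,0,0],[0,0,30,0,0],[0,0,55,0,0],[0,0,55,0,0],[0,0,55,0,0]]])

```text
time: 4.08
tool_pos: [0.502, 0.0032, 0.1]
ee_rot: [3.139, 0.0, 1.66]
wrist_force: [0.1, -0.5, -3.7]
width: 0.0217
```

step_arm(plan=[[[-8,38,0,-0.03,0],[-16,76,0,-0.06,0],[-24,114,0,-0.09,0],[-32,152,0,-0.12,0],[-40,190,0,-0.15,0],[-48,228,0,-0.171,0],[-54,262,0,-0.171,0],[-54,266,0,-0.171,0]]])

```text
time: 4.75
tool_pos: [0.4438, 0.274, 0.0963]
ee_rot: [-3.136, -0.001, 1.495]
wrist_force: [-0.1, 0.6, -3.5]
width: 0.0214
```

step_arm(plan=[[[0,0,0,0,0],[0,0,0,0,0],[0,0,0,0,0]]])

```text
time: 5.0
tool_pos: [0.4468, 0.2678, 0.0979]
ee_rot: [-3.139, 0.002, 1.488]
wrist_force: [1.1, -0.3, -3.0]
width: 0.0218
```

```bash
python3 -c "
from h import *;grab('w3')"
```

```text
5.0 [0.4468 0.2678 0.0979] [-3.1394e+00  2.1000e-03  1.4877e+00]
```

View pics/w3.png

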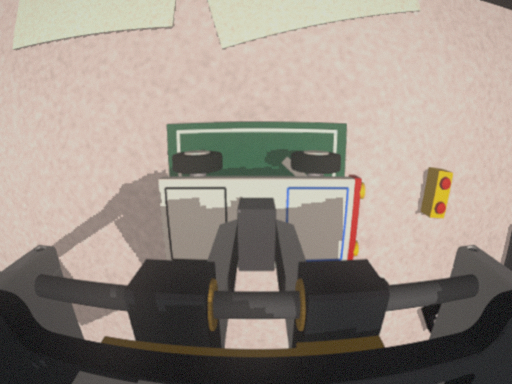

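The held car is level and square to the mat edge: its front/rear outlines at (196,222) and (318,222) run parallel to the mat border at y≈130.

step_arm(plan=[[[0,1,-25,0,0],[0,1,-40,0,0],[0,1,-46,0,0],[0,1,-48,0,0],[0,1,-49,0,0],[0,1,-49,0,0],[0,1,-49,0,0]]])

```text
time: 5.63
tool_pos: [0.4482, 0.2705, 0.0518]
ee_rot: [3.139, -0.001, 1.488]
wrist_force: [0.5, -0.3, -3.4]
width: 0.0217
```

step_arm(plan=[[[0,0,-1,0,0],[0,0,-2,0,0],[0,0,-2,0,0],[0,0,-2,0,0]]])

```text
time: 5.97
tool_pos: [0.4474, 0.2704, 0.0488]
ee_rot: [3.141, -0.0, 1.489]
wrist_force: [-0.8, -0.8, -2.7]
width: 0.0218
```

step_arm(plan=[[[0,0,-1,0,0],[0,0,-1,0,0],[0,0,-1,0,0]]])

```text
time: 6.22
tool_pos: [0.4475, 0.2703, 0.0485]
ee_rot: [3.141, -0.0, 1.489]
wrist_force: [-1.6, -2.5, 3.8]
width: 0.0215
```

step_arm(plan=[[[0,0,0,0,60],[0,0,0,0,60],[0,0,0,0,60],[0,0,0,0,60],[0,0,30,0,60],[0,0,70,0,100],[0,-20,110,0,100],[0,-30,115,0,100]]])

```text
time: 6.88
tool_pos: [0.4506, 0.2411, 0.1699]
ee_rot: [3.13, -0.005, 1.49]
wrist_force: [0.1, 0.1, 0.3]
width: 0.0717
```

step_arm(plan=[[[0,0,0,0,100],[0,0,0,0,100],[0,0,0,0,100]]])

```text
time: 7.13
tool_pos: [0.4462, 0.2402, 0.1602]
ee_rot: [-3.138, 0.001, 1.489]
wrist_force: [-0.0, 0.3, -0.3]
width: 0.0911
```

```bash
python3 -c "
from h import *;grab('w4')
from bench import cams
import pickle
s=cams.snapshot('top');pickle.dump((s,None),open('t4.pkl','wb'))"
```

```text
7.1333 [0.4462 0.2402 0.1602] [-3.1382e+00  1.2000e-03  1.4886e+00]
```

View pics/w4.png

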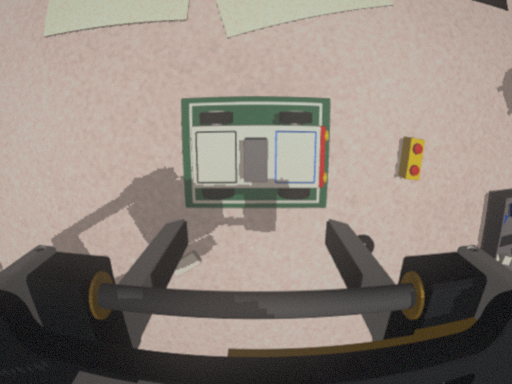

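The car stands square on the green mat. The mat spans (181,98)–(329,208) and the deck about (191,126)–(325,187), with the bumper on the arrow's head side. Now I'll measure it.

```bash
cat >> car.py <<'E'
def mat(n,x0,y0,x1,y1):
    s,o=pickle.load(open(n+".pkl","rb"));f=s["frame"].astype(int)
    m=fill(box((f[...,1]-f[...,0]>8),x0,y0,x1,y1),41)
    m=cv2.morphologyEx(m,cv2.MORPH_OPEN,np.ones((15,15)))
    print("mat",*rect(s,m,.004,o))
E
python3 - <<'E'
from car import *
mat("w4",170,88,340,218)
car("w4",193,124,323,189,.004)
s,o=pickle.load(open("w4.pkl","rb"));h,S,V=chans(s);f=s["frame"]
# outlines by scanning; whole-car deck by bright region
b=box(V>150,192,120,324,190)
print("deckV",*rect(s,fill(cv2.morphologyEx(b.astype(np.uint8),cv2.MORPH_OPEN,np.ones((5,5))),41),.044,o))
k=fill(box(V<110,192,128,242,187),3);print("black",*rect(s,k,.044,o))
b=box((h>20)&(h<35)&(S>130),390,125,435,190);print("bar",*rect(s,b,.022,o))
E
```

```text
mat (array([257., 152.]), 9854.0, 447.8, 271.1, 167.8, 128.4, np.float64(-0.0807))
deck (array([257., 156.]), 7714.0, 448.2, 272.9, 129.3, 63.8, np.float64(-0.0777))
bridge (array([254., 159.]), 1117.0, 446.6, 273.7, 41.0, 24.7, np.float64(1.4786))
blue (array([295., 156.]), 2117.0, 488.0, 268.7, 53.4, 42.8, np.float64(1.4997))
bumper (array([322., 156.]), 165.5, 517.8, 266.2, 64.0, 4.4, np.float64(1.4917))
deckV (array([259., 155.]), 7348.0, 450.3, 272.5, 135.3, 63.3, np.float64(-0.0794))
black
bar (array([414., 158.]), 311.5, 634.7, 255.5, 48.7, 22.1, np.float64(1.4136))
```

step_arm(plan=[[[197,-170,-25,-1.05,100],[197,-170,-25,-1.05,100],[197,-170,-25,-1.05,100],[197,-170,-25,-1.05,100],[197,-170,-25,-1.05,100],[197,-170,-25,-1.05,100],[197,-170,-25,-1.05,100],[197,-170,-25,-1.05,100]]])

```text
time: 7.9
tool_pos: [0.6452, 0.0675, 0.1331]
ee_rot: [-3.14, 0.005, 0.479]
wrist_force: [-0.8, -0.6, -0.1]
width: 0.0939
```

step_arm(plan=[[[0,0,0,-0.05,100],[0,0,0,-0.05,100],[0,0,0,-0.05,100]]])

```text
time: 8.15
tool_pos: [0.6436, 0.0707, 0.1355]
ee_rot: [-3.14, 0.003, 0.441]
wrist_force: [-1.0, 0.5, -0.4]
width: 0.0939
```

```bash
python3 -c "
from h import *;grab('w5')"
```

```text
8.15 [0.6436 0.0707 0.1355] [-3.1402e+00  2.9000e-03  4.4070e-01]
```

View pics/w5.png

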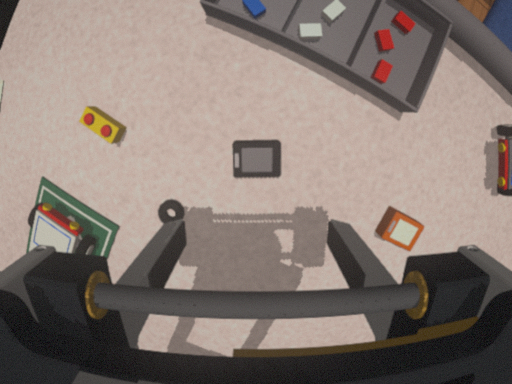

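Run:
```python
from h import *;import pickle
s,o=pickle.load(open("w5.pkl","rb"));h,S,V=chans(s)
for t in (60,90,110):print("pack",*rect(s,fill(box((V<t),222,130,292,188),15),.024,o))
```

```text
pack
pack (array([256., 158.]), 1492.5, 672.9, 83.2, 45.5, 35.1, np.float64(-1.1296))
pack (array([257., 158.]), 1647.0, 673.5, 83.0, 46.6, 36.0, np.float64(-1.1266))
```

step_arm(plan=[[[30,12,-40,0.002,100],[30,12,-80,0.002,100],[30,12,-100,0.002,100],[30,12,-100,0.002,100],[30,12,-100,0.002,100]]])

```text
time: 8.62
tool_pos: [0.6723, 0.0828, 0.0351]
ee_rot: [-3.14, 0.005, 0.442]
wrist_force: [-0.6, -0.5, 1.0]
width: 0.0937
```

step_arm(plan=[[[1,0,-20,0,100],[1,0,-29,0,80],[1,0,-29,0,0],[1,0,-29,0,0],[1,0,-29,0,0],[1,0,-29,0,0],[1,0,-29,0,0],[1,0,-29,0,0]]])

```text
time: 9.28
tool_pos: [0.6757, 0.0825, 0.0095]
ee_rot: [3.141, -0.002, 0.441]
wrist_force: [-0.4, 1.2, 0.6]
width: 0.0509
```

step_arm(plan=[[[0,0,0,0,0],[0,0,0,0,0],[0,0,0,0,0],[0,0,0,0,0],[0,0,0,0,0]]])

```text
time: 9.7
tool_pos: [0.6756, 0.0826, 0.0093]
ee_rot: [3.142, -0.001, 0.441]
wrist_force: [-1.1, 1.1, 5.4]
width: 0.0476
```

step_arm(plan=[[[0,0,30,0,0],[0,0,70,0,0],[0,0,90,0,0],[-32,24,90,-0.08,0],[-64,48,90,-0.16,0],[-96,70,90,-0.24,0],[-128,92,90,-0.32,0],[-160,115,90,-0.4,0]]])

```text
time: 10.37
tool_pos: [0.5132, 0.1973, 0.0972]
ee_rot: [3.14, 0.002, 0.036]
wrist_force: [0.5, 1.0, -0.1]
width: 0.0479
```

step_arm(plan=[[[-32,24,0,-0.08,0],[-64,48,0,-0.121,0],[-96,70,0,-0.121,0],[-107,77,0,-0.121,0],[-107,77,0,-0.121,0],[-107,77,0,-0.121,0],[-107,77,0,-0.121,0]]])

```text
time: 10.95
tool_pos: [0.4092, 0.2736, 0.0982]
ee_rot: [3.141, -0.001, -0.081]
wrist_force: [0.6, -0.5, -0.7]
width: 0.0475
```

```bash
python3 -c "
from h import *;grab('w6')"
```

```text
10.95 [0.4092 0.2736 0.0982] [ 3.1406e+00 -6.0000e-04 -8.0900e-02]
```

View pics/w6.png

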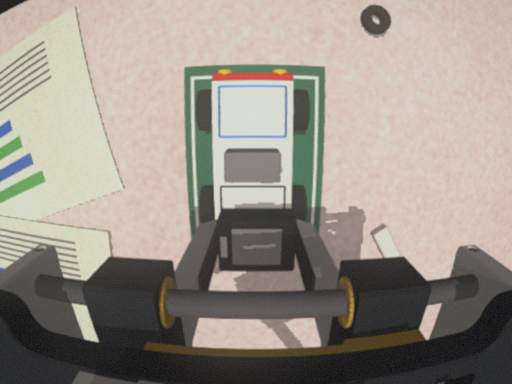

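Run:
```python
from h import *;import pickle
s,o=pickle.load(open("w6.pkl","rb"));h,S,V=chans(s)
print(V[180:275,250:262].mean(1).round().astype(int).tolist())
from car import car
car("w6",210,78,296,150,.004)
for r in (210,224,266):print(r,cast(s,[[256,r]],.089,o)[0],cast(s,[[256,r]],.113,o)[0])
b=fill(box((s["frame"][...,2].astype(int)-s["frame"][...,0]>15),210,78,296,145),5)
print(rect(s,b,.044,o))
w=cv2.morphologyEx(box((V<150),215,140,290,183).astype(np.uint8),cv2.MORPH_OPEN,np.ones((9,9)))
print("bridge",*rect(s,w,.070,o))
```

```text
[136, 145, 180, 213, 214, 172, 122, 167, 212, 218, 217, 217, 217, 217, 216, 217, 216, 216, 216, 216, 217, 216, 207, 183, 162, 158, 156, 141, 107, 70, 59, 59, 60, 58, 59, 58, 57, 58, 59, 58, 60, 59, 62, 61, 60, 60, 59, 59, 75, 110, 127, 130, 124, 107, 94, 92, 92, 92, 92, 92, 92, 92, 90, 90, 98, 120, 128, 124, 105, 93, 89, 90, 91, 89, 90, 90, 90, 90, 90, 90, 91, 90, 90, 90, 79, 58, 51, 50, 50, 51, 66, 104, 137, 144, 143]
deck (array([252., 115.]), 5527.0, 485.1, 269.3, 64.9, 54.1, np.float64(1.4861))
bridge
blue (array([252., 111.]), 3612.5, 488.0, 269.0, 54.4, 42.6, np.float64(1.4912))
bumper (array([252.,  78.]), 27.0, 515.1, 267.0, 63.1, 1.2, np.float64(1.4861))
210 [0.4223786  0.27122616 0.089     ] [0.43022776 0.27058301 0.113     ]
224 [0.41242553 0.27203741 0.089     ] [0.42154288 0.2712909  0.113     ]
266 [0.38009655 0.27467372 0.089     ] [0.39333314 0.2735913  0.113     ]
[(array([252., 111.]), 3612.5, 488.0, 269.0, 54.4, 42.6, np.float64(1.4912))]
bridge (array([252., 165.]), 1730.0, 449.6, 271.6, 39.3, 23.0, np.float64(1.4882))
```

step_arm(plan=[[[1,2,-20,0,0],[1,2,-36,0,0],[1,2,-41,0,0],[1,2,-43,0,0],[1,2,-43,0,0],[1,2,-43,0,0]]])

```text
time: 11.5
tool_pos: [0.4103, 0.2762, 0.0563]
ee_rot: [-3.141, -0.001, -0.081]
wrist_force: [0.2, 0.2, -0.9]
width: 0.0478
```

step_arm(plan=[[[0,-1,-1,0,0],[0,-1,-2,0,0],[0,-1,-3,0,0],[0,-1,-3,0,0],[0,-1,-3,0,0]]])

```text
time: 11.92
tool_pos: [0.4097, 0.2755, 0.0532]
ee_rot: [-3.141, -0.001, -0.08]
wrist_force: [0.7, 0.1, 1.0]
width: 0.0475
```

step_arm(plan=[[[0,0,-1,0,0],[0,0,-1,0,0],[0,0,-1,0,70],[0,0,-1,0,70],[0,0,-1,0,70],[0,0,-1,0,70],[0,0,30,0,100],[0,0,65,0,100]]])

```text
time: 12.58
tool_pos: [0.4067, 0.274, 0.1146]
ee_rot: [3.137, 0.007, -0.08]
wrist_force: [0.2, 0.2, -0.3]
width: 0.0757
```

step_arm(plan=[[[-20,3,25,0,100],[-30,3,30,0,100],[-30,3,30,0,100],[-30,3,30,0,100],[-30,3,30,0,100]]])

```text
time: 13.0
tool_pos: [0.3785, 0.2777, 0.1452]
ee_rot: [3.139, 0.003, -0.08]
wrist_force: [0.4, -0.5, -1.1]
width: 0.0939
```

```bash
python3 -c "
from h import *;grab('w7')"
```

```text
13.0 [0.3785 0.2777 0.1452] [ 3.1393e+00  2.7000e-03 -8.0100e-02]
```

View pics/w7.png

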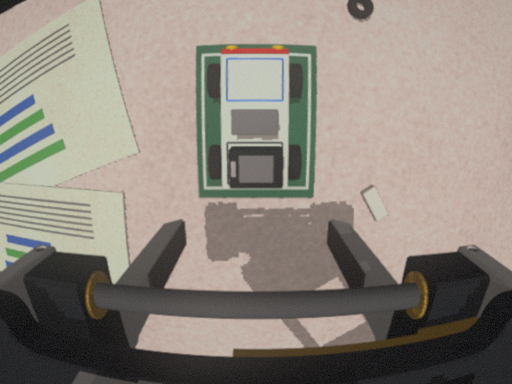

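```bash
cat >> car.py <<'E'
def rel(x,y,c=(448.0,272.2,-0.081)):
    dx,dy=x-c[0],y-c[1];C,S=np.cos(c[2]),np.sin(c[2]);return round(C*dx+S*dy,1),round(-S*dx+C*dy,1)
E
python3 - <<'E'
from car import *
s,o=pickle.load(open("w7.pkl","rb"));h,S,V=chans(s);f=s["frame"].astype(int)
print(V[135:195,256].tolist(),V[165,220:295].tolist())
w=box(V<105,226,146,288,191).astype(np.uint8)
w=cv2.morphologyEx(fill(w,15),cv2.MORPH_OPEN,np.ones((9,9)));r=rect(s,w,.068,o)[0];print("pack",*r,rel(r[2],r[3]))
b=fill(box((f[...,2]-f[...,0]>15),215,52,295,110),5);r=rect(s,b,.044,o)[0];print("blue",*r,rel(r[2],r[3]))
m=fill(box((f[...,1]-f[...,0]>8),185,35,330,203),41);r=rect(s,cv2.morphologyEx(m,cv2.MORPH_OPEN,np.ones((15,15))),.004,o)[0];print("mat",*r,rel(r[2],r[3]))
E
```

```text
[131, 139, 152, 182, 196, 198, 161, 109, 135, 190, 186, 113, 58, 54, 59, 63, 63, 56, 61, 61, 90, 119, 122, 120, 120, 120, 121, 121, 121, 120, 119, 121, 119, 120, 121, 120, 117, 122, 122, 122, 117, 122, 118, 123, 120, 122, 115, 96, 68, 59, 53, 58, 79, 124, 134, 112, 103, 105, 104, 103] [65, 118, 183, 198, 198, 201, 177, 111, 77, 69, 102, 153, 167, 162, 156, 130, 81, 61, 82, 109, 121, 123, 124, 121, 123, 120, 123, 119, 121, 123, 120, 122, 121, 119, 119, 119, 119, 121, 120, 121, 121, 123, 116, 120, 121, 121, 120, 122, 118, 120, 121, 117, 112, 91, 65, 55, 59, 57, 58, 59, 59, 53, 71, 119, 168, 195, 193, 168, 116, 67, 57, 60, 56, 64, 63]
pack [255. 163.] 1090.0 408.5 275.0 48.4 35.7 1.4901 (np.float64(-39.6), np.float64(-0.4))
blue [254.  79.] 2475.5 488.0 269.2 54.1 42.4 1.4825 (np.float64(40.1), np.float64(0.2))
mat [255. 119.] 11303.5 448.0 270.9 167.8 128.6 -0.0803 (np.float64(0.1), np.float64(-1.3))
```

The pack is in place at (-39.6,-0.4), against a target of (-40,0). Next I'll locate the controller coarsely from the top picture.

Run:
```python
from h import *;import pickle
s=pickle.load(open("s0.pkl","rb"))["top"];h,S,V=chans(s)
for t in(60,85,100):print(rect(s,fill(box(V<t,357,150,392,182),5),.022))
```

```text
[(array([374., 164.]), 63.0, 629.2, -274.7, 41.2, 20.3, np.float64(1.2916))]
[(array([373., 166.]), 313.5, 625.6, -271.2, 50.2, 39.1, np.float64(1.2871))]
[(array([373., 166.]), 352.0, 625.6, -271.5, 52.1, 42.3, np.float64(1.2748))]
```

step_arm(plan=[[[15,-38,0,0,100],[30,-76,0,0,100],[46,-114,0,0,100],[62,-152,0,-0.05,100],[77,-190,0,-0.1,100],[92,-228,0,-0.15,100],[107,-266,0,-0.2,100],[122,-304,0,-0.206,100]]])

```text
time: 13.72
tool_pos: [0.501, -0.0281, 0.1455]
ee_rot: [3.141, 0.003, -0.289]
wrist_force: [0.9, 0.7, 0.0]
width: 0.094
```

step_arm(plan=[[[15,-38,0,0,100],[30,-76,0,0,100],[46,-114,0,0,100],[62,-152,0,0,100],[77,-190,-3,0,100],[98,-237,-7,0,100],[98,-237,-7,0,100],[98,-237,-7,0,100]]])

```text
time: 14.38
tool_pos: [0.5984, -0.2656, 0.1362]
ee_rot: [-3.141, 0.006, -0.29]
wrist_force: [-1.7, -0.3, -0.8]
width: 0.0937
```

```bash
python3 -c "
from h import *;grab('w8')"
```

```text
14.3833 [ 0.5984 -0.2656  0.1362] [-3.1409  0.0057 -0.2905]
```

View pics/w8.png

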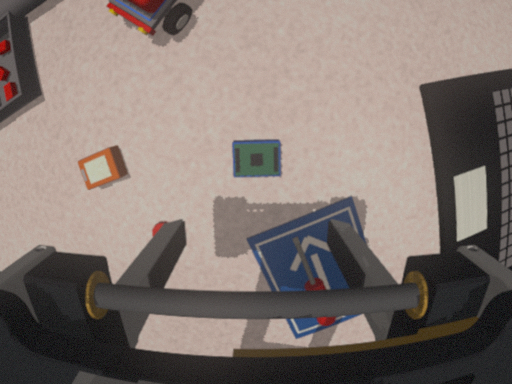

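The controller is at (257,158), nearly square to the jaws. The spare is well to the left at (101,169).

Run:
```python
from h import *;import pickle
s,o=pickle.load(open("w8.pkl","rb"));h,S,V=chans(s)
for t in(90,110,130):print(rect(s,fill(box(V<t,222,130,292,188),15),.022,o))
```

```text
[(array([256., 159.]), 565.0, 628.0, -275.5, 42.1, 24.3, np.float64(1.3052))]
[(array([256., 157.]), 1481.5, 629.8, -276.1, 43.6, 35.5, np.float64(1.294))]
[(array([257., 158.]), 1651.0, 629.1, -277.2, 47.2, 37.3, np.float64(1.3088))]
```

step_arm(plan=[[[31,-11,-40,0.018,100],[31,-11,-80,0.018,100],[31,-11,-102,0.018,100],[31,-11,-102,0.018,100],[31,-11,-102,0.018,100],[31,-11,-102,0.018,100]]])

```text
time: 14.93
tool_pos: [0.6311, -0.2729, 0.041]
ee_rot: [3.141, -0.003, -0.267]
wrist_force: [-0.4, -1.0, 0.3]
width: 0.0942
```

step_arm(plan=[[[-1,-2,-15,0,100],[-1,-2,-15,0,100],[-1,-2,-15,0,100]]])

```text
time: 15.18
tool_pos: [0.63, -0.2757, 0.0261]
ee_rot: [3.141, -0.003, -0.268]
wrist_force: [-0.1, -0.5, -0.4]
width: 0.0939
```

Still about 1 mm short in y, with 18 mm left to descend.

step_arm(plan=[[[-1,-1,-15,0,100],[-1,-1,-19,0,80],[-1,-1,-19,0,0],[-1,-1,-19,0,0],[-1,-1,-19,0,0],[-1,-1,-19,0,0],[-1,-1,-19,0,0],[-1,-1,-19,0,0]]])

```text
time: 15.85
tool_pos: [0.6286, -0.2768, 0.005]
ee_rot: [3.141, -0.001, -0.268]
wrist_force: [0.3, 0.1, 0.3]
width: 0.0508
```

step_arm(plan=[[[0,0,0,0,0],[0,0,0,0,0],[0,0,0,0,0],[0,0,0,0,0],[0,0,0,0,0]]])

```text
time: 16.27
tool_pos: [0.6286, -0.2767, 0.0049]
ee_rot: [-3.142, -0.001, -0.268]
wrist_force: [-0.4, 0.7, 2.2]
width: 0.0476
```

step_arm(plan=[[[0,0,40,0,0],[0,0,80,0,0],[0,0,110,0,0],[-10,38,110,0,0],[-20,77,110,0.05,0],[-30,116,110,0.1,0],[-40,155,110,0.15,0],[-50,194,110,0.187,0]]])

```text
time: 16.93
tool_pos: [0.5771, -0.0813, 0.1139]
ee_rot: [3.141, 0.001, -0.08]
wrist_force: [1.0, -0.2, -0.3]
width: 0.0479
```

step_arm(plan=[[[-10,39,0,0,0],[-20,78,0,0,0],[-30,117,0,0,0],[-40,156,0,0,0],[-50,195,0,0,0],[-60,234,0,0,0],[-70,273,0,0,0],[-80,312,0,0,0]]])

```text
time: 17.6
tool_pos: [0.4972, 0.2308, 0.1141]
ee_rot: [3.141, 0.0, -0.081]
wrist_force: [0.7, 0.7, -0.3]
width: 0.0478
```

step_arm(plan=[[[-10,38,-15,0,0],[-10,38,-15,0,0],[-10,38,-15,0,0],[-10,38,-15,0,0],[-10,38,-15,0,0]]])

```text
time: 18.02
tool_pos: [0.4888, 0.2661, 0.0996]
ee_rot: [3.141, -0.0, -0.083]
wrist_force: [-0.8, 0.6, 0.3]
width: 0.0476
```

```bash
python3 -c "
from h import *;grab('w9')"
```

```text
18.0167 [0.4888 0.2661 0.0996] [ 3.1409e+00 -4.0000e-04 -8.2700e-02]
```

View pics/w9.png

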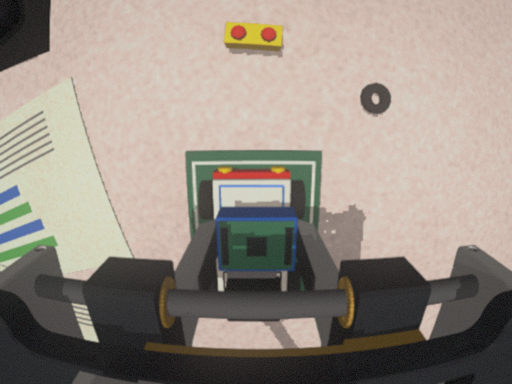

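The controller is held squarely, with its front lower edge at row ≈207 and rear top edge at row ≈271. It is over the front outline.

Run:
```python
from h import *;import pickle
s,o=pickle.load(open("w9.pkl","rb"));f=s["frame"].astype(int)
for r in list(range(202,224,1))+list(range(264,276,1)):print(r,f[r,252:262].mean(0).round().astype(int).tolist(),end=' ')
print()
for r in(207,208):print(r,cast(s,[[256,r]],.0946,o)[0,:2])
for r in(269,270,271):print(r,cast(s,[[256,r]],.1166,o)[0,:2])
for r in(217,218,219,220):print(r,cast(s,[[256,r]],.1166,o)[0,:2])
```

```text
202 [173, 167, 155] 203 [156, 147, 137] 204 [153, 143, 133] 205 [149, 140, 131] 206 [123, 119, 119] 207 [80, 85, 103] 208 [56, 66, 94] 209 [54, 66, 94] 210 [55, 66, 95] 211 [55, 66, 95] 212 [54, 64, 94] 213 [53, 65, 94] 214 [53, 66, 94] 215 [54, 66, 94] 216 [52, 66, 98] 217 [54, 76, 124] 218 [54, 86, 149] 219 [55, 91, 158] 220 [56, 89, 135] 221 [65, 99, 103] 222 [70, 108, 86] 223 [71, 111, 85] 264 [47, 73, 56] 265 [46, 74, 57] 266 [48, 73, 56] 267 [46, 74, 57] 268 [43, 72, 61] 269 [42, 68, 80] 270 [47, 67, 96] 271 [66, 70, 88] 272 [80, 77, 78] 273 [83, 79, 77] 274 [82, 77, 76] 275 [83, 78, 78] 
207 [0.50539533 0.26345759]
208 [0.50471512 0.26351423]
269 [0.4719968  0.26622976]
270 [0.47127714 0.26628974]
271 [0.47055471 0.26634995]
217 [0.50629773 0.26337217]
218 [0.50568501 0.26342319]
219 [0.50507081 0.26347434]
220 [0.50445511 0.26352561]
```

step_arm(plan=[[[0,3,-25,0,0],[0,3,-40,0,0],[0,3,-46,0,0],[0,3,-48,0,0],[0,3,-48,0,0],[0,3,-48,0,0]]])

```text
time: 18.57
tool_pos: [0.4893, 0.2701, 0.0527]
ee_rot: [-3.141, -0.002, -0.082]
wrist_force: [-0.1, 0.2, -1.0]
width: 0.048
```

step_arm(plan=[[[-1,-1,-2,0,0],[-1,-1,-3,0,0],[-1,-1,-4,0,0],[-1,-1,-4,0,0],[-1,-1,-4,0,0]]])

```text
time: 18.98
tool_pos: [0.4878, 0.2694, 0.0488]
ee_rot: [-3.141, -0.002, -0.081]
wrist_force: [-1.4, -1.8, 5.8]
width: 0.0476
```

step_arm(plan=[[[0,0,0,0,70],[0,0,0,0,70],[0,0,0,0,70],[0,0,0,0,70],[0,0,30,0,100],[0,0,70,0,100],[-35,3,90,0,100],[-70,5,100,0,100]]])

```text
time: 19.65
tool_pos: [0.4193, 0.2752, 0.1512]
ee_rot: [-3.138, -0.005, -0.083]
wrist_force: [0.1, 0.4, 1.5]
width: 0.0891
```

step_arm(plan=[[[-15,2,0,0,100],[-15,2,0,0,100],[-15,2,0,0,100],[-15,2,0,0,100]]])

```text
time: 19.98
tool_pos: [0.4027, 0.2761, 0.1468]
ee_rot: [3.141, 0.0, -0.081]
wrist_force: [-0.4, -0.1, 0.2]
width: 0.0943
```

```bash
python3 -c "
from h import *;grab('w10')"
```

```text
19.9833 [0.4027 0.2761 0.1468] [ 3.1408e+00  3.0000e-04 -8.1300e-02]
```

View pics/w10.png

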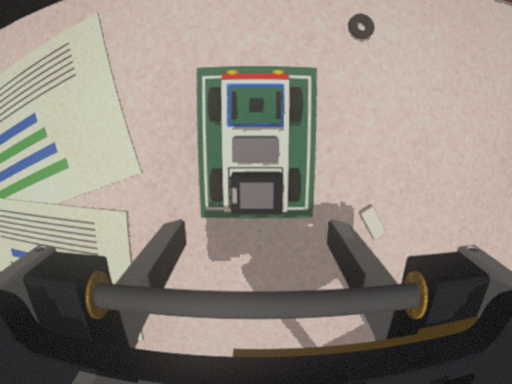

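Both parts sit in their outlines: the controller at (256,105), the bridge at (256,149) and the pack at (257,195).

Run:
```python
from car import *
s,o=pickle.load(open("w10.pkl","rb"));h,S,V=chans(s);f=s["frame"].astype(int)
op=lambda w,k=9:cv2.morphologyEx(fill(w,15),cv2.MORPH_OPEN,np.ones((k,k)))
for n,m,z in (("ctrl",box(V<150,224,78,288,131),.066),("bridge",box(V<150,226,130,288,166),.070),("pack",box(V<105,229,173,285,215),.068)):
    r=rect(s,op(m.astype(np.uint8)),z,o)[0];print(n,*r,rel(r[2],r[3]))
m=fill(box((f[...,1]-f[...,0]>8),185,55,330,225),41);r=rect(s,cv2.morphologyEx(m,cv2.MORPH_OPEN,np.ones((15,15))),.004,o)[0];print("mat",*r,rel(r[2],r[3]))
```

```text
ctrl [257. 107.] 2220.0 484.7 267.7 46.1 37.9 1.4887 (np.float64(36.9), np.float64(-1.5))
bridge [255. 150.] 1215.5 448.4 272.0 40.0 23.6 1.4885 (np.float64(0.4), np.float64(-0.2))
pack [256. 191.] 1119.0 408.3 274.9 48.7 38.3 1.4893 (np.float64(-39.8), np.float64(-0.5))
mat [256. 140.] 11225.0 448.0 270.8 167.8 128.9 -0.0805 (np.float64(0.1), np.float64(-1.4))
```

Run:
```python
from car import *
s,o=pickle.load(open("w10.pkl","rb"));f=s["frame"].astype(int)
for r in range(70,140):
    if r<92 or r>118: print(r,f[r,262:272].mean(0).round().astype(int).tolist(),(cast(s,[[262,r]],.066,o)[0,:2]*1000).round(1),(cast(s,[[262,r]],.044,o)[0,:2]*1000).round(1))
print([(c,f[105,c].tolist()) for c in list(range(220,236))+list(range(276,294))])
```

```text
70 [83, 115, 89] [517.2 260.3] [520.5 259.6]
71 [82, 112, 88] [516.3 260.4] [519.6 259.7]
72 [98, 107, 83] [515.4 260.5] [518.6 259.8]
73 [148, 89, 74] [514.5 260.6] [517.6 259.9]
74 [187, 73, 64] [513.6 260.6] [516.7 259.9]
75 [197, 70, 61] [512.7 260.7] [515.7 260. ]
76 [196, 68, 60] [511.8 260.8] [514.7 260.1]
77 [193, 69, 61] [511.  260.8] [513.8 260.2]
78 [183, 99, 91] [510.1 260.9] [512.8 260.3]
79 [182, 161, 150] [509.2 261. ] [511.9 260.3]
80 [196, 198, 185] [508.3 261.1] [510.9 260.4]
81 [202, 206, 192] [507.4 261.1] [509.9 260.5]
82 [191, 198, 194] [506.5 261.2] [509.  260.6]
83 [142, 166, 204] [505.7 261.3] [508.  260.7]
84 [88, 126, 199] [504.8 261.3] [507.1 260.7]
85 [68, 103, 169] [503.9 261.4] [506.1 260.8]
86 [70, 102, 140] [503.  261.5] [505.2 260.9]
87 [75, 110, 107] [502.1 261.6] [504.2 261. ]
88 [76, 111, 87] [501.2 261.6] [503.2 261. ]
89 [77, 112, 86] [500.4 261.7] [502.3 261.1]
90 [77, 113, 87] [499.5 261.8] [501.3 261.2]
91 [76, 112, 86] [498.6 261.8] [500.4 261.3]
119 [71, 108, 83] [474.2 263.8] [473.9 263.4]
120 [72, 109, 82] [473.3 263.9] [472.9 263.5]
121 
[... 955 characters left out ...]
 185]), (223, [200, 206, 193]), (224, [199, 203, 190]), (225, [199, 204, 193]), (226, [173, 179, 180]), (227, [114, 136, 173]), (228, [86, 116, 166]), (229, [78, 109, 160]), (230, [70, 101, 139]), (231, [66, 88, 95]), (232, [68, 75, 68]), (233, [66, 66, 61]), (234, [63, 61, 60]), (235, [65, 65, 62]), (276, [67, 76, 65]), (277, [63, 62, 61]), (278, [63, 63, 57]), (279, [64, 64, 58]), (280, [68, 79, 69]), (281, [70, 96, 95]), (282, [60, 86, 121]), (283, [92, 103, 136]), (284, [147, 149, 145]), (285, [193, 195, 182]), (286, [198, 204, 191]), (287, [198, 202, 189]), (288, [185, 185, 174]), (289, [141, 136, 127]), (290, [86, 82, 76]), (291, [60, 60, 54]), (292, [64, 63, 56]), (293, [61, 62, 57])]
```

Controller lengthwise edges give about +39 mm, within the outline's 2 mm slack. Moving on to the light bar.

step_arm(plan=[[[41,-3,0,0,100],[82,-6,0,-0.02,100],[123,-9,0,-0.04,100],[164,-12,-5,-0.07,100],[204,-16,-10,-0.07,100],[204,-16,-10,-0.07,100],[204,-16,-10,-0.07,100],[204,-16,-10,-0.07,100]]])

```text
time: 20.7
tool_pos: [0.6063, 0.2597, 0.1357]
ee_rot: [3.14, 0.003, -0.152]
wrist_force: [0.4, -0.3, 0.7]
width: 0.0942
```

Run:
```python
from h import *
s,o=grab('w11');h,S,V=chans(s)
m=fill(box(((h>18)&(h<35)&(S>120)&(V>120))|((h<10)|(h>170))&(S>150),200,110,310,210),5)
for z in(.022,.011):print(rect(s,m,z,o))
```

```text
20.7 [0.6063 0.2597 0.1357] [ 3.1403e+00  2.9000e-03 -1.5220e-01]
[(array([255., 159.]), 968.0, 637.9, 255.1, 49.0, 20.2, np.float64(1.4176))]
[(array([255., 159.]), 968.0, 636.2, 255.4, 50.8, 21.0, np.float64(1.4176))]
```

View pics/w11.png

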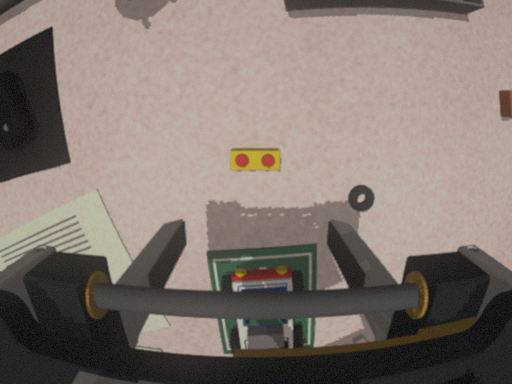

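The light bar is at (255,160), square to the jaws and clear of the ring at (361,197).

step_arm(plan=[[[31,-5,-40,0,100],[31,-5,-80,0,100],[31,-5,-105,0,100],[31,-5,-105,0,100],[31,-5,-105,0,100],[31,-5,-105,0,100]]])

```text
time: 21.25
tool_pos: [0.6381, 0.2562, 0.0361]
ee_rot: [-3.14, -0.004, -0.15]
wrist_force: [-0.5, 0.1, 1.5]
width: 0.0938
```

step_arm(plan=[[[0,-1,-15,0,100],[0,-1,-25,0,80],[0,-1,-25,0,0],[0,-1,-25,0,0],[0,-1,-25,0,0],[0,-1,-25,0,0],[0,-1,-25,0,0],[0,-1,-25,0,0]]])

```text
time: 21.92
tool_pos: [0.6377, 0.2545, 0.0082]
ee_rot: [-3.141, -0.001, -0.151]
wrist_force: [1.2, 0.7, 0.7]
width: 0.0508
```

step_arm(plan=[[[0,0,0,0,0],[0,0,0,0,0],[0,0,0,0,0],[0,0,0,0,0],[0,0,0,0,0]]])

```text
time: 22.33
tool_pos: [0.6376, 0.2545, 0.0081]
ee_rot: [-3.141, -0.001, -0.151]
wrist_force: [0.4, 0.5, 3.0]
width: 0.0493
```

step_arm(plan=[[[0,0,40,0,0],[0,0,80,0,0],[0,0,115,0,0],[-40,4,115,0.02,0],[-80,8,115,0.04,0],[-120,12,115,0.07,0],[-160,15,115,0.07,0],[-189,18,115,0.07,0]]])

```text
time: 23.0
tool_pos: [0.4448, 0.272, 0.1216]
ee_rot: [3.14, 0.003, -0.081]
wrist_force: [-0.7, -0.3, -0.2]
width: 0.0497
```

step_arm(plan=[[[0,0,0,0,0],[0,0,0,0,0],[0,0,0,0,0],[0,0,0,0,0]]])

```text
time: 23.33
tool_pos: [0.4495, 0.2721, 0.1224]
ee_rot: [3.141, -0.001, -0.082]
wrist_force: [-0.3, 0.0, -1.3]
width: 0.0497
```

Run:
```python
from h import *
s,o=grab('w12');f=s["frame"].astype(int);zt=o["tool_pos"][2]-.0081+.022
h,S,V=chans(s)
m=((h>18)&(h<35)&(S>120)).astype(np.uint8);m=box(m.astype(bool),200,190,310,290)
print(rect(s,m,zt,o),np.nonzero(m.any(1))[0][[0,-1]])
for r in list(range(205,240)):print(r,f[r,254:259].mean(0).round().astype(int).tolist(),(cast(s,[[256,r]],zt,o)[0,0]*1000).round(1),(cast(s,[[256,r]],zt-.022,o)[0,0]*1000).round(1))
```

```text
23.3333 [0.4495 0.2721 0.1224] [ 3.1414e+00 -5.0000e-04 -8.2100e-02]
[(array([256., 238.]), 3169.0, 452.3, 270.4, 50.3, 27.2, np.float64(1.4869))] [217 258]
205 [126, 119, 117] 473.3 466.5
206 [125, 119, 116] 472.7 465.8
207 [128, 119, 117] 472.1 465.1
208 [127, 120, 116] 471.4 464.4
209 [125, 117, 114] 470.8 463.7
210 [113, 108, 105] 470.2 463.0
211 [99, 93, 88] 469.6 462.3
212 [92, 86, 83] 469.0 461.6
213 [92, 86, 82] 468.4 460.9
214 [90, 85, 82] 467.8 460.2
215 [92, 85, 81] 467.1 459.5
216 [98, 88, 74] 466.5 458.8
217 [114, 96, 59] 465.9 458.1
218 [124, 101, 40] 465.3 457.4
219 [125, 103, 36] 464.6 456.7
220 [126, 104, 37] 464.0 456.0
221 [125, 101, 37] 463.4 455.3
222 [126, 103, 35] 462.8 454.6
223 [126, 102, 35] 462.1 453.9
224 [126, 103, 35] 461.5 453.1
225 [126, 102, 33] 460.9 452.4
226 [128, 103, 35] 460.2 451.7
227 [133, 108, 36] 459.6 451.0
228 [160, 131, 34] 458.9 450.2
229 [193, 158, 18] 458.3 449.5
230 [207, 178, 15] 457.7 448.8
231 [212, 185, 18] 457.0 448.1
232 [205, 178, 17] 456.4 447.3
233 [178, 151, 28] 455.7 446.6
234 [156, 129, 31] 455.1 445.8
235 [153, 124, 28] 454.4 445.1
236 [154, 124, 30] 453.8 444.4
237 [154, 125, 30] 453.1 443.6
238 [153, 124, 26] 452.4 442.9
239 [154, 125, 30] 451.8 442.1
```

View pics/w12.png

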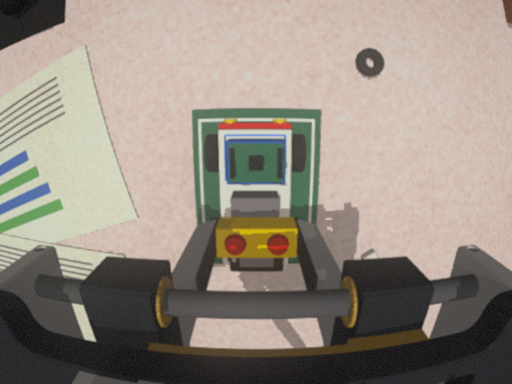

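The bar is held level and parallel to the bridge, at about (256,238), just above it. Lowering.

step_arm(plan=[[[-1,0,-20,0,0],[-1,0,-35,0,0],[-1,0,-40,0,0],[-1,0,-42,0,0],[-1,0,-42,0,0],[-1,0,-42,0,0]]])

```text
time: 23.88
tool_pos: [0.4482, 0.2725, 0.0812]
ee_rot: [-3.141, -0.001, -0.082]
wrist_force: [0.2, -0.1, -0.2]
width: 0.0496
```

step_arm(plan=[[[0,0,-1,0,0],[0,0,-2,0,0],[0,0,-3,0,0],[0,0,-3,0,0],[0,0,-3,0,0]]])

```text
time: 24.3
tool_pos: [0.4476, 0.2725, 0.078]
ee_rot: [-3.141, -0.001, -0.081]
wrist_force: [0.8, -0.1, 0.5]
width: 0.0498
```

step_arm(plan=[[[1,0,0,0,0],[1,0,-1,0,0],[1,0,-1,0,0],[1,0,-1,0,0]]])

```text
time: 24.63
tool_pos: [0.4481, 0.2725, 0.078]
ee_rot: [-3.141, -0.0, -0.081]
wrist_force: [-2.6, -0.8, 6.4]
width: 0.0497
```

step_arm(plan=[[[0,0,0,0,75],[0,0,0,0,75],[0,0,0,0,75],[0,0,0,0,75],[0,0,0,0,75],[0,0,30,0,100],[0,0,60,0,100],[-30,3,75,0,100]]])

```text
time: 25.3
tool_pos: [0.4226, 0.2754, 0.1545]
ee_rot: [-3.14, -0.006, -0.084]
wrist_force: [-0.3, 0.4, 1.2]
width: 0.0874
```

step_arm(plan=[[[-15,1,5,0,100],[-15,1,5,0,100],[-15,1,5,0,100],[-15,1,5,0,100]]])

```text
time: 25.63
tool_pos: [0.4035, 0.276, 0.1556]
ee_rot: [3.141, 0.001, -0.081]
wrist_force: [-0.5, 0.9, -0.2]
width: 0.0941
```

```bash
cat > chk.py <<'E'
from car import *
E
python3 - <<'E'
from car import *
s,o=grab('w13');h,S,V=chans(s);f=s["frame"].astype(int)
y=box((h>18)&(h<35)&(S>120),220,100,300,220)
r=rect(s,fill(y,9),.092,o)[0];print("bar",*r,rel(r[2],r[3]))
from bench import cams
t=cams.snapshot("scene")["frame"][190:270,310:430]
cv2.imwrite("pics/sc13.png",np.vstack([cv2.resize(s["frame"][40:260,140:380],(720,660))[:330*1,:,::-1][:300],cv2.resize(t,(450,300))[:,:,::-1].repeat(1,0) if 0 else cv2.copyMakeBorder(cv2.resize(t,(450,300))[:,:,::-1],0,0,0,270,0)]))
E
```

```text
25.6333 [0.4035 0.276  0.1556] [ 3.1407e+00  6.0000e-04 -8.1200e-02]
bar [256. 153.] 1407.0 447.2 270.8 48.8 20.9 1.4892 (np.float64(-0.7), np.float64(-1.5))
```

View pics/sc13.png

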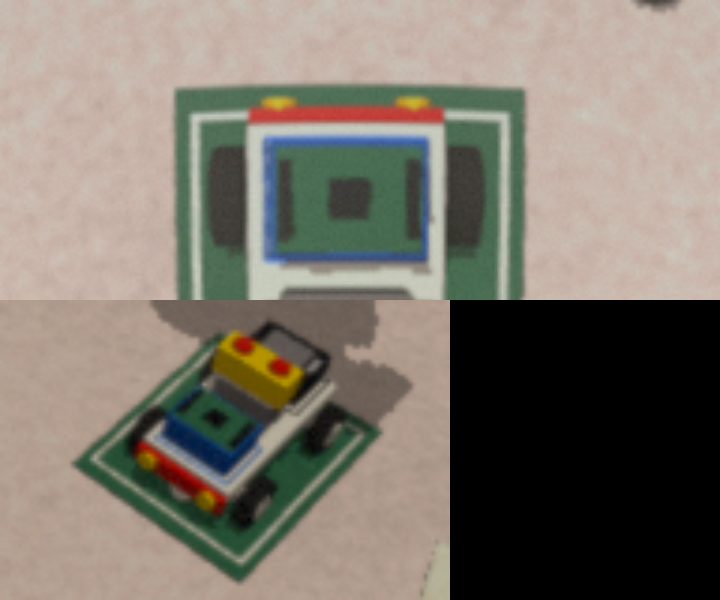

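The wrist crop and scene crop show the full stack upright. The controller looks slightly off towards the car's right/rear, so I'll quantify that.

Run:
```python
from car import *
s,o=pickle.load(open("w13.pkl","rb"));f=s["frame"].astype(int)
row=108
g=f[row-4:row+5].mean(0).round().astype(int)
for c in list(range(219,237))+list(range(276,294)):
    a=cast(s,[[c,row]],.044,o)[0]*1000;b=cast(s,[[c,row]],.066,o)[0]*1000
    print(c,g[c].tolist(),rel(a[0],a[1])[1].round(1),rel(b[0],b[1])[1].round(1))
```

```text
219 [64, 62, 56] 34.8 32.1
220 [61, 59, 52] 33.8 31.2
221 [78, 75, 70] 32.9 30.3
222 [136, 136, 126] 31.9 29.4
223 [189, 191, 179] 30.9 28.5
224 [200, 203, 190] 29.9 27.6
225 [200, 204, 191] 29.0 26.7
226 [194, 198, 188] 28.0 25.8
227 [164, 173, 180] 27.0 24.9
228 [107, 127, 166] 26.0 24.0
229 [80, 108, 158] 25.1 23.1
230 [71, 100, 154] 24.1 22.2
231 [68, 99, 132] 23.1 21.3
232 [67, 87, 91] 22.2 20.4
233 [66, 70, 63] 21.2 19.5
234 [65, 63, 59] 20.2 18.6
235 [63, 61, 57] 19.2 17.7
236 [64, 66, 59] 18.3 16.8
276 [60, 61, 55] -20.4 -18.9
277 [61, 58, 55] -21.3 -19.8
278 [59, 58, 53] -22.3 -20.7
279 [61, 70, 60] -23.3 -21.6
280 [66, 93, 91] -24.3 -22.5
281 [59, 87, 125] -25.2 -23.4
282 [84, 97, 137] -26.2 -24.3
283 [142, 142, 141] -27.2 -25.2
284 [186, 189, 174] -28.1 -26.1
285 [197, 201, 187] -29.1 -27.0
286 [196, 200, 187] -30.1 -27.9
287 [177, 179, 168] -31.1 -28.8
288 [123, 119, 112] -32.0 -29.7
289 [69, 66, 61] -33.0 -30.6
290 [56, 55, 47] -34.0 -31.5
291 [58, 58, 52] -35.0 -32.4
292 [60, 59, 53] -36.0 -33.3
293 [60, 59, 53] -36.9 -34.2
```

```bash
python3 -c "
from bench import robot
print(robot.close_job())"
```

```text
the job is handed in; nothing more can be done
None
```

The robot car is ready on the green mat, and the job was handed in at about 26 s. I set the chassis first, then the pack, the controller and last the light bar. I never gripped or moved the orange spare pack. The gripper was open and clear of the car at the end.

Last checks, from the wrist camera (its calibration is good to about 2 mm). The parts' offsets are in the chassis frame:

| Part | Measured position | Intended |
|---|---|---|
| Chassis | about 1.4 mm to the left of the mat's centre, about 0.1 mm along the arrow, square to within 0.003 rad | mat centre, bumper towards the arrow's head |
| Pack | (-39.8, -0.5) mm | (-40, 0) mm |
| Controller | about (39, -0.9) mm | (40, 0) mm |
| Light bar | (-0.7, -1.5) mm | (0, 0) mm |

- **Disagreement:** the first automatic fit put the controller at x = 36.9 mm. Its edges, read pixel by pixel, gave 38 to 39 mm, and the gripper pose at release gave about 39.5 mm. I judged it inside its outline and left it.
- **Light bar sideways offset:** the camera's 1.5 mm is larger than the gripper pose at release suggested (about 0.3 mm), so it may partly be calibration error. I did not correct it.
- **Final picture:** it shows all three parts upright and square on the car.

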